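Hardness check of a rubber heel with a spring-loaded hand gauge

ROBOT

A 7-joint arm with a two-finger parallel gripper is mounted at the origin on a cart in front of the work surface, level with it; the furniture and walls round the work are solid. World frame = base frame: x ahead of the robot, y to its left, z up, the work surface at z = 0. Lengths are in m, angles in rad, forces in N, time in s.
With the tool pointing down it reaches from about 0.4 to 0.85 m from the base axis. Payload 10.4 kg.
Tool frame: the origin (TCP) lies between the finger pads; the fingertips stand 14 mm ahead of it and the grasp point (between the pads) lies 5 mm behind it; z points along the fingers, y is the line along which they close (so a half turn about z gives the same grasp; the last joint's range is limited). The gripper opens to 85 mm and grips with 20 to 120 N. Pads are 22 mm wide; open, the fingers measure 114 mm over their backs; the gripper's body (76 mm by 85 mm) begins 54 mm behind the grasp point. The pads swing forward as they close: fully open they stand 13 mm farther back than shut.
Start: joints at [1.168, 0.332, -0.065, 1.46, 0.022, 1.35, -0.088], TCP at [0.232, -0.58, 0.245] pointing down, gripper open.
Joint ranges: [-2.6, 2.6], [-0.5, 2.12], [-1.47, 1.34], [0.16, 2.42], [-1.27, 4.41], [0.06, 2.06], [-2.6, 2.6]. Speed limits (rad/s): [2.22, 2.22, 2.79, 2.79, 3.14, 3.14, 3.14].

INTERFACE

Orientations are given as [roll, pitch, yaw] about the fixed x, y, z axes, in that order (R = Rz(yaw) Ry(pitch) Rx(roll)).
In Python, from rig import env, eyes gives the robot as it stands.
- The arm moves only by the shell command python3 -m jog 'ROWS' [FORCE]. ROWS is JSON, a list of rows, each an object with "delta_rot": the turn, a rotation vector about the tool's x, y, z each as a share of pi rad, from -1 to 1, a list of three; "linear": the shift along the tool's x, y, z each as a share of 0.3 m, from -1 to 1, a list of three; "jaw": the closure, from -1 (fully open) to 1 (shut). In form: [{"delta_rot": [ax, ay, az], "linear": [x, y, z], "jaw": jaw}, ...]. A call has exactly 8 rows; each row is the pose to reach, as a shift and turn from the pose commanded when the call began, along the tool's axes at that moment, turning the shorter way round; what a row does not reach only later rows make up. A row lasts 1/10 s, in which the tool goes at most 50 mm and 8.59 degrees, less where a joint would pass 70% of its speed; a pose out of reach is approached as far as the arm can. A call with a number of a shift or a turn outside -1 to 1 is refused whole. A call with a gripper value outside its range is refused whole. The fingers move at their own pace and stop on an object; FORCE is the grip in N (left out, the last holds). Time passes only in rows, so rows that repeat a pose let the fingers close, or fill a call up. It gives the time, the measured TCP pose, the force, the opening and the grip force at its end, in the units of the state.
- env.get_obs(): the state, without advancing time (a new reading comes with each control period).
- eyes.snapshot(name): name is "scene" or "side" or "wrist"; returns (picture, depth): 384x512x3 uint8, blue, green, red; 384x512 float32, m along the optical axis (not along the pixel's ray), 0 where there is no reading.
- eyes.get_calibration(name): a dict with "fx", "fy", "cx", "cy" (pixels), "xyz" and "attitude" of the camera in the world; the wrist camera has in their place "mount" (4x4, takes a point from camera to tool coordinates, whose origin is the TCP and whose axes are the flange's). Camera axes: x right, y down, z forward; pixel columns grow to the right and rows downward; lengths in m; the calibration is good to about 2 mm. The wrist camera is an equidistant fisheye: a pixel r from the principal point sees the ray r / f radians off the axis. A picture is of the moment at which its call begins: read the wrist's pose just before it. get_calibration takes no time and is no camera call.
- env.sign_off(): hands the job in; it is judged then, once.
The state is a dict: "t": time; "qpos": joint angles; "qvel": joint speeds; "tau": joint torques, N m; "tcp_pos": TCP position; "tcp_rot": TCP orientation; "contact_force": force on the tool from outside, world axes, zero at the start; "wrist_torque": the same for the moment, N m; "opening": finger opening in m; "finger_force": force on a finger pad.
Only numpy, scipy, OpenCV 4.12 (cv2) and the standard library are available. Lean on these libraries where they do the work, as an engineer would, in place of code of your own. Each camera call takes 0.05 s, during which the arm holds its last target. There are 200 camera calls.

TASK

Check the hardness of the loose rubber heel: lay it ring side up, flat in the matching pocket of the test fixture's open drawer, let go of it and slide the drawer fully shut. Then lift the spring-loaded hand gauge out of its wooden stand and, through the round port in the fixture's deck and clear of the port's rim, set its foot inside the ring marked on the heel, gauge upright and pressed lightly, so that the foot is pushed in about half of its 12 mm stroke and never rammed hard against its stop. Finish there without letting go: the program ends while the gripper holds the gauge still and upright, pressed on the ring, for the reading; leave the other things on the bench where they are.

Things in the scene. Friction and masses are not known exactly. Their poses are not given: they have to be found in the camera images.
- heel: Black rubber shoe heel, D-shaped block 58 x 54 x 20 mm, 0.06 to 0.11 kg, loose on the bench, ring side up. Origin: centre of the underside; z up, x along the 58 mm: straight edge at x = -29 mm, flat sides at y = +-27 mm from x = -29 to +2 mm (grasp it across these), half-round end (radius 27 mm about x = +2 mm) towards +x.
- mark (a point): Centre of the pale ring (22 mm outside, 18 mm inside) drawn on the heel's upper face, straight above the heel's origin, 20 mm up.
- fixture: Test fixture fixed to the bench, 150 x 128 x 60 mm: grey housing, aluminium deck on top, and a drawer that slides out towards its -x side (towards the robot). Origin: on the bench straight below the port's centre; z up, x into the fixture. The deck is 8 mm thick, spans x -52 to +66 mm and y +-63 mm, and its underside is 10 mm above a heel in the pocket.
- port (a point): Centre of the round through-hole (36 mm across) in the deck, at the deck's upper face, 60 mm above the bench.
- drawer (a joint): How far the drawer is out, in m: 0 = fully shut (at its stop), 0.12 = fully out. It starts 0.095 to 0.12 out. Sliding it takes about 1 to 3 N; it stays where it is left. The drawer is pushed shut along the fixture's +x by its front or handle.
- pocket (a point): Centre of the pocket floor in the drawer, 22 mm above the bench; axes as the fixture's. The pocket is D-shaped like the heel, straight side towards the handle (-x), half-round end towards +x: the heel goes in with its x along the fixture's x, with 4 mm play all round inside a fence 6 mm high and 4 mm thick. Drawer shut, the pocket is straight below the port.
- handle (a point): Middle of the drawer's bar handle: an 8 mm round bar, 70 mm long along y, 32 mm above the bench, 22 mm in front of the drawer's front panel (116 mm wide, from 14 to 48 mm above the bench).
- stand: Wooden stand fixed to the bench, 66 x 66 x 60 mm block with a 22 mm upright through-hole in its middle in which the gauge stands. Origin: centre of the underside.
- gauge: Hand gauge, 0.19 kg, upright in the stand. Origin: on its axis under its shoulder (30 x 30 mm, rests on the stand's top); z up. Above it a 28 x 28 mm square aluminium grip to 80 mm (button to 84 mm), on its -x side a dial (40 mm across, 12 mm thick, centre 26 mm up; needle shows the foot's stroke). Below it an 18 mm tube to -30 mm, then the foot. Grasp across the y = +-14 mm sides, above 40 mm.
- gauge_foot (a joint): How far the gauge's spring-loaded foot is pushed in, in m: 0 = free, 0.012 = at its stop. Spring: 2 N as it starts to move, plus 0.5 N per mm (5 N at half stroke, 8 N at the stop).
- foot_tip (a point): Centre of the flat 14 mm round underside of the gauge's foot, on the gauge's axis, 46 mm below the gauge's origin when the foot is free.
- tape_measure: Bystander: yellow tape measure, 31 x 98 x 65 mm, loose on the bench. Origin: centre of the underside.
- wax_block: Bystander: pale wax block, 34 x 62 x 24 mm, loose on the bench. Origin: centre of the underside.
- die_tongue: Bystander: strip-steel cutting die, 120 x 70 x 32 mm, loose on the bench. Origin: centre of the underside.
Not all that is in view belongs to the job. What is meant by the heel is not blue or orange, and is the larger of those in its own colour.

How it is judged:
On the way, in this order (a step that is already met when the one before it is completed fails the run):
1. the heel lies flat in the pocket of the open drawer, let go (x of heel in the frame of pocket between -0.007 and 0.007 m and y of heel in the frame of pocket between -0.007 and 0.007 m and z of heel in the frame of pocket between -0.003 and 0.003 m and angle between heel's own z axis and vertical below 0.06 rad and value of joint drawer above 0.03 m and contact force between the fingers and heel below 0.1 N), for 0.2 s.
2. the drawer is fully shut with the heel in its pocket (x of heel in the frame of pocket between -0.007 and 0.007 m and y of heel in the frame of pocket between -0.007 and 0.007 m and z of heel in the frame of pocket between -0.003 and 0.003 m and angle between heel's own z axis and vertical below 0.06 rad and value of joint drawer below 0.004 m), for 0.2 s.
3. the gauge is lifted out of its stand by the gripper (z of foot_tip in the frame of stand above 0.062 m and contact force between the fingers and gauge above 1 N), for 0.1 s.
At the end, for the whole second after the job is handed in: Drawer shut (within 4 mm), heel flat in its pocket (within 7 mm of its centre), and the gripper holding the gauge still, upright within 4.5 degrees, its foot on the heel within 5 mm of the ring's centre, pushed in 2 to 10.5 mm with 1.5 to 9 N on the heel, the gauge not touching the fixture (all of step 2 and horizontal distance between foot_tip and mark below 0.005 m and z of foot_tip in the frame of mark between -0.003 and 0.003 m and angle between gauge's own z axis and vertical below 0.08 rad and value of joint gauge_foot between 0.002 and 0.0105 m and contact force between gauge and heel between 1.5 and 9 N and contact force between the fingers and gauge above 1 N and contact force between gauge and fixture below 0.2 N and linear speed of gauge below 0.02 m/s); the arm keeps its last pose, push and grip.
It fails at once if the gauge is rammed against the heel (over 25 N) (contact force between gauge and heel above 25 N).
It fails at once if a bystander is disturbed (moved over 25 mm) (distance of any of tape_measure, wax_block, die_tongue from where it was at the start of the episode above 0.025 m).
It also fails if it takes over 72 s, if anything falls off the work surface, if the arm or the gripper's body presses on something with over 40 N, if the wrist force passes 120 N, or if a joint passes its speed limit or range.

## Working session

There is one attempt and no reset: what is moved stays moved. The work goes in short steps, Python scripts to look and compute and a shell command to move; the robot and the scene stay as the last step left them, time stands still between calls to the robot, and variables do not carry over. Pictures are saved under pics/ and viewed, at most 14 in all, crops included, and the job is handed in when it is done.

```bash
ls; mkdir -p pics
python3 - <<'E'
from rig import env,eyes
import cv2,numpy as np
o=env.get_obs();print({k:np.round(v,3).tolist() for k,v in o.items()})
for n in("scene","side","wrist"):
    p,d=eyes.snapshot(n);cv2.imwrite(f"pics/{n}0.png",p);np.save(f"pics/{n}0.npy",d);c=eyes.get_calibration(n);print(n,{k:np.round(v,4).tolist() for k,v in c.items()})
a=[cv2.imread(f"pics/{n}0.png") for n in("scene","side")]
E
```

```text
pics
{'t': 0.0, 'qpos': [1.168, 0.333, -0.065, 1.461, 0.022, 1.35, -0.089], 'qvel': [-0.0, 0.0, -0.001, -0.0, -0.004, -0.001, -0.001], 'tau': [0.0, -62.545, 0.049, -39.16, 0.016, 0.01, 0.0], 'tcp_pos': [0.232, -0.58, 0.244], 'tcp_rot': [-3.14, 0.0, 0.38], 'contact_force': [-0.776, -0.787, 0.346], 'wrist_torque': [-0.051, -0.028, 0.034], 'finger_force': 0.0, 'opening': 0.085}
scene {'fx': 356.4782, 'fy': 356.4782, 'cx': 252.9025, 'cy': 194.1868, 'xyz': [0.0868, -0.9448, 0.8129], 'attitude': [-2.187, -0.008, -0.4647]}
side {'fx': 427.4328, 'fy': 427.4328, 'cx': 255.0628, 'cy': 190.4216, 'xyz': [0.5024, -1.0196, 0.943], 'attitude': [-2.2884, 0.0167, -0.0747]}
wrist {'fx': 297.3186, 'fy': 297.3186, 'cx': 258.1868, 'cy': 190.3445, 'mount': [[0.0, -0.9473, -0.3202, 0.0811], [1.0, -0.0, 0.0001, 0.0003], [-0.0001, -0.3202, 0.9473, -0.1284], [0.0, 0.0, 0.0, 1.0]]}
```

View pics/scene0.png

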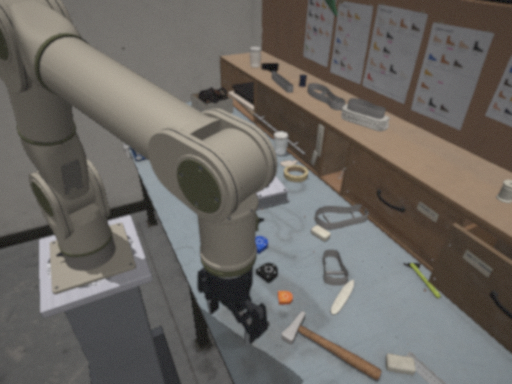

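View pics/side0.png

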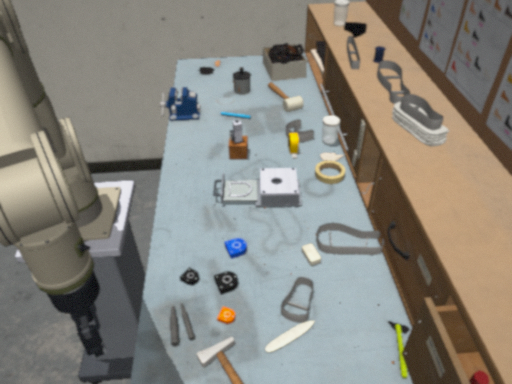

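The side view shows two black heels, at (189,276) and (227,282), with the latter larger. The fixture's deck is at (279,187), the drawer pocket at (240,190), the handle at (217,187) and the stand with the gauge at (239,148). I'll measure these coarsely, then look closer with the wrist camera.

```bash
cat > h.py <<'E'
import numpy as np,cv2
from scipy.spatial.transform import Rotation as R
from rig import env,eyes
def pose(n,o=None):
    c=eyes.get_calibration(n)
    if n!="wrist": return c,R.from_euler('xyz',c["attitude"]).as_matrix(),np.array(c["xyz"])
    o=o or env.get_obs();M=np.array(c["mount"]);T=R.from_euler('xyz',o["tcp_rot"]).as_matrix()
    return c,T@M[:3,:3],T@M[:3,3]+o["tcp_pos"]
def ray(n,uv,P):
    c,A,t=P;uv=np.atleast_2d(np.float64(uv))
    x=(uv[:,0]-c["cx"])/c["fx"];y=(uv[:,1]-c["cy"])/c["fy"]
    if n=="wrist":
        r=np.hypot(x,y)+1e-12;d=np.c_[np.sin(r)*x/r,np.sin(r)*y/r,np.cos(r)]
    else: d=np.c_[x,y,np.ones_like(x)]
    return d@A.T,t
def plane(n,uv,z,P):
    d,t=ray(n,uv,P);return t+d*((z-t[2])/d[:,2])[:,None]
def cloud(n,D,P):
    v,u=np.mgrid[:384,:512];uv=np.c_[u.ravel(),v.ravel()];d,t=ray(n,uv,P)
    c,A,_=P;f=d@A[:,2];return (t+d*(D.ravel()/f)[:,None]).reshape(384,512,3)
def project(n,X,P):
    c,A,t=P;q=(np.atleast_2d(X)-t)@A
    if n=="wrist":
        th=np.arctan2(np.hypot(q[:,0],q[:,1]),q[:,2]);s=th/np.hypot(q[:,0],q[:,1])
    else:s=1/q[:,2]
    return np.c_[c["cx"]+c["fx"]*q[:,0]*s,c["cy"]+c["fy"]*q[:,1]*s]
def blobs(mask,amin=60):
    cs,_=cv2.findContours(mask.astype(np.uint8),cv2.RETR_EXTERNAL,cv2.CHAIN_APPROX_NONE)
    return [c[:,0,:] for c in cs if cv2.contourArea(c)>amin]
def togo(target,yaw=None):
    "shift in tool axes (share of .3) and yaw change (share of pi) from the current pose"
    o=env.get_obs();T=R.from_euler('xyz',o["tcp_rot"]);
    s=T.inv().apply(np.array(target)-o["tcp_pos"])/.3
    r=None if yaw is None else (T.inv()*R.from_euler('xyz',[np.pi,0,yaw])).as_rotvec()/np.pi
    print("linear",np.round(s,4),"rot",None if r is None else np.round(r,4),"t",o["t"])
E
python3 - <<'E'
from h import *
P=pose("side");img=cv2.imread("pics/side0.png");D=np.load("pics/side0.npy");C=cloud("side",D,P)
g=img.max(2)
for b in blobs((g<60)&(np.abs(C[...,2])<.06)&(D>0),40):
    X=plane("side",b,.02,P);(c,s,a)=cv2.minAreaRect(np.float32(X[:,:2]));print("dark",b.mean(0).round(),np.round(c,3),np.round(s,3),round(a))
for n,u,v in[("deck",279,187),("pocket",240,190),("handle",217,187),("standtop",239,140),("gauge",238,127),("tape",293,140),("wax",311,255),("h1",189,276),("h2",227,282),("bench",200,220)]:
    print(n,np.round(np.nanmedian(C[v-1:v+2,u-1:u+2].reshape(-1,3),0),3))
cv2.imwrite("pics/crop.png",cv2.resize(img[90:310,150:350],None,fx=3,fy=2.7,interpolation=cv2.INTER_CUBIC))
E
```

```text
dark [226. 282.] [ 0.464 -0.322] [0.051 0.058] 16
dark [188. 278.] [ 0.363 -0.302] [0.028 0.044] 41
deck [0.64  0.001 0.061]
pocket [0.517 0.041 0.021]
handle [0.44  0.085 0.   ]
standtop [0.526 0.259 0.067]
gauge [0.524 0.26  0.125]
tape [0.721 0.257 0.059]
wax [ 0.7   -0.256  0.025]
h1 [ 0.363 -0.291  0.015]
h2 [ 0.465 -0.323  0.02 ]
bench [ 0.386 -0.063  0.   ]
```

View pics/crop.png

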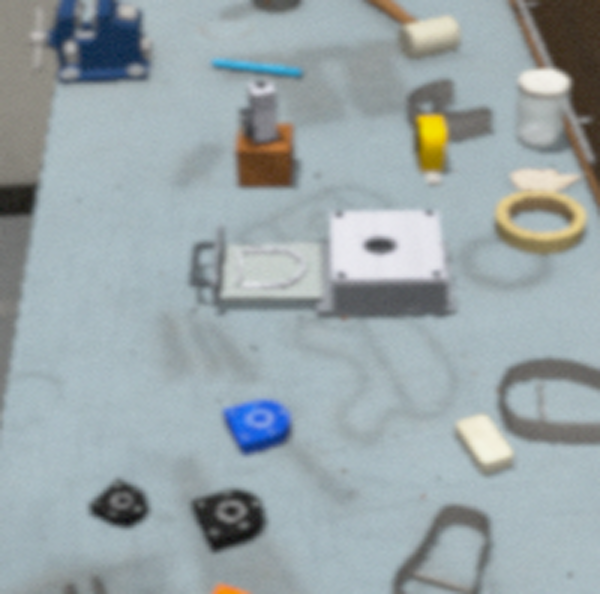

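The crop confirms that the larger black heel at (230,512) has its round end to the right. The drawer is open with its handle to the left, and the gauge stands in the brown stand with its dial to the left. Next I'll go above the heel.

Run:
```python
from h import *
togo([.464,-.322,.17],.28)
```

```text
linear [ 1.0386 -0.512   0.2495] rot [-0.0003  0.      0.0318] t 0.15
```

```bash
python3 -m jog '[{"delta_rot":[0,0,0.032],"linear":[0.99,-0.5,0.1],"jaw":-1},{"delta_rot":[0,0,0.032],"linear":[0.99,-0.5,0.1],"jaw":-1},{"delta_rot":[0,0,0.032],"linear":[0.99,-0.5,0.1],"jaw":-1},{"delta_rot":[0,0,0.032],"linear":[0.99,-0.5,0.25],"jaw":-1},{"delta_rot":[0,0,0.032],"linear":[0.99,-0.5,0.25],"jaw":-1},{"delta_rot":[0,0,0.032],"linear":[0.99,-0.5,0.25],"jaw":-1},{"delta_rot":[0,0,0.032],"linear":[0.99,-0.5,0.25],"jaw":-1},{"delta_rot":[0,0,0.032],"linear":[0.99,-0.5,0.25],"jaw":-1}]' 40
python3 - <<'E'
from h import *
P=pose("wrist");p,D=eyes.snapshot("wrist");cv2.imwrite("pics/w1.png",p);np.save("pics/w1.npy",D)
o=env.get_obs();print(o["t"],o["tcp_pos"],o["tcp_rot"],np.abs(o["qvel"]).max())
C=cloud("wrist",D,P)
for b in blobs((p.max(2)<70)&(D>0)&(C[...,2]>-.02)&(C[...,2]<.05)&(np.hypot(C[...,0]-.464,C[...,1]+.322)<.07),200):
    X=plane("wrist",b,.02,P);(c,s,a)=cv2.minAreaRect(np.float32(X[:,:2]));print("dark",b.mean(0).round(),np.round(c,4),np.round(s,4),a)
E
```

```text
t: 0.95
tcp_pos: [0.4553, -0.3244, 0.1683]
tcp_rot: [-3.137, -0.0, 0.288]
contact_force: [0.2, 0.5, -0.0]
opening: 0.0854
finger_force: 0.0
1.0 [ 0.45341048 -0.32783531  0.16918329] [-3.13933852e+00  4.89500551e-04  2.84986239e-01] 0.06077350930762819
dark [249. 171.] [ 0.4637 -0.312 ] [0.0596 0.0529] 17.552955627441406
```

View pics/w1.png

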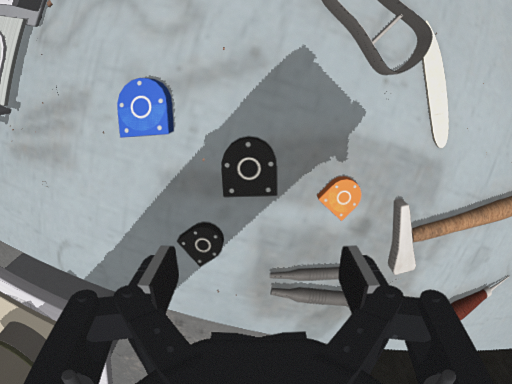

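The wrist view shows the black heel at (249,168), round end up, and the small heel at (203,243), clear of it. The arm was still settling, so I'll measure again while it's at rest, using the ring.

```bash
cat >> h.py <<'E'
def heel(z=.02,near=(.464,-.315)):
    o=env.get_obs();P=pose("wrist",o);p,D=eyes.snapshot("wrist");C=cloud("wrist",D,P)
    for b in blobs((p.max(2)<70)&(np.hypot(C[...,0]-near[0],C[...,1]-near[1])<.055)&(C[...,2]<z+.02),300):
        X=plane("wrist",b,z,P);(c,s,a)=cv2.minAreaRect(np.float32(X[:,:2]));print("outline",np.round(c,4),np.round(s,4),round(a,1))
        m=np.zeros((384,512),np.uint8);cv2.fillPoly(m,[b.astype(np.int32)],1)
        for r in blobs((p.min(2)>110)&(m>0),100):
            print("ring",r.mean(0),plane("wrist",r,z,P).mean(0).round(4),"depth z",np.median(C[r[:,1],r[:,0],2]).round(4))
    print("tcp",np.round(o["tcp_pos"],4),np.round(o["tcp_rot"],4),"vmax",np.abs(o["qvel"]).max().round(3));return p,D
E
python3 - <<'E'
from h import *
heel();heel()
togo([.464,-.315,.10],.306)
E
```

```text
outline [ 0.4636 -0.3119] [0.0595 0.0535] 17.2
ring [245.20634921 164.74603175] [ 0.4626 -0.3123  0.02  ] depth z 0.02
tcp [ 0.4534 -0.3278  0.1692] [-3.1393e+00  5.0000e-04  2.8500e-01] vmax 0.061
outline [ 0.4636 -0.3118] [0.0594 0.0535] 18.4
ring [242.67741935 162.85483871] [ 0.4625 -0.3121  0.02  ] depth z 0.0201
tcp [ 0.4522 -0.3302  0.1698] [-3.1408e+00  7.0000e-04  2.8150e-01] vmax 0.035
linear [ 0.0554 -0.0418  0.2341] rot [ 0.      0.0002 -0.0086] t 1.1
```

Run:
```python
from h import *
togo([.4554,-.3144,.07],.307)
```

```text
linear [ 0.0285 -0.0516  0.3341] rot [ 0.      0.0002 -0.0089] t 1.1
```

```bash
python3 -m jog '[{"delta_rot":[0,0,-0.009],"linear":[0.027,-0.05,0.15],"jaw":-1},{"delta_rot":[0,0,-0.009],"linear":[0.027,-0.05,0.33],"jaw":-1},{"delta_rot":[0,0,-0.009],"linear":[0.027,-0.05,0.33],"jaw":-1},{"delta_rot":[0,0,-0.009],"linear":[0.027,-0.05,0.33],"jaw":-1},{"delta_rot":[0,0,-0.009],"linear":[0.027,-0.05,0.33],"jaw":-1},{"delta_rot":[0,0,-0.009],"linear":[0.027,-0.05,0.33],"jaw":-1},{"delta_rot":[0,0,-0.009],"linear":[0.027,-0.05,0.33],"jaw":-1},{"delta_rot":[0,0,-0.009],"linear":[0.027,-0.05,0.33],"jaw":-1}]'
python3 - <<'E'
from h import *
heel()
togo([.4554,-.3144,.018],.307)
E
```

```text
t: 1.9
tcp_pos: [0.456, -0.3148, 0.0724]
tcp_rot: [3.14, -0.001, 0.307]
contact_force: [-0.2, 0.3, -0.4]
opening: 0.0851
finger_force: 0.0
outline [ 0.4648 -0.3117] [0.0602 0.0535] 17.7
ring [256.7032967  209.18681319] [ 0.4625 -0.3123  0.02  ] depth z 0.02
tcp [ 0.456  -0.3148  0.0724] [ 3.1401e+00 -9.0000e-04  3.0740e-01] vmax 0.008
linear [-0.0014 -0.0016  0.1802] rot [ 0.0003 -0.0002  0.0002] t 1.95
```

```bash
python3 -m jog '[{"delta_rot":[0,0,0],"linear":[-0.001,-0.001,0.1],"jaw":-1},{"delta_rot":[0,0,0],"linear":[-0.001,-0.001,0.18],"jaw":-1},{"delta_rot":[0,0,0],"linear":[-0.001,-0.001,0.18],"jaw":-1},{"delta_rot":[0,0,0],"linear":[-0.001,-0.001,0.18],"jaw":1},{"delta_rot":[0,0,0],"linear":[-0.001,-0.001,0.18],"jaw":1},{"delta_rot":[0,0,0],"linear":[-0.001,-0.001,0.18],"jaw":1},{"delta_rot":[0,0,0],"linear":[-0.001,-0.001,0.18],"jaw":1},{"delta_rot":[0,0,0],"linear":[-0.001,-0.001,0.18],"jaw":1}]' 40
python3 -m jog '[{"delta_rot":[0,0,0],"linear":[0,0,0],"jaw":1},{"delta_rot":[0,0,0],"linear":[0,0,0],"jaw":1},{"delta_rot":[0,0,0],"linear":[0,0,-0.1],"jaw":1},{"delta_rot":[0,0,0],"linear":[0,0,-0.2],"jaw":1},{"delta_rot":[0,0,0],"linear":[0,0,-0.3],"jaw":1},{"delta_rot":[0,0,0],"linear":[0,0,-0.4],"jaw":1},{"delta_rot":[0,0,0],"linear":[0,0,-0.5],"jaw":1},{"delta_rot":[0,0,0],"linear":[0,0,-0.5],"jaw":1}]'
python3 - <<'E'
from h import *
P=pose("side");p,D=eyes.snapshot("side")
p,D=heel(.165,(.464,-.315))
# go above the drawer
togo([.50,.04,.20],.0)
E
```

```text
t: 2.75
tcp_pos: [0.4563, -0.3149, 0.0191]
tcp_rot: [3.139, -0.002, 0.307]
contact_force: [-0.3, 1.0, 7.3]
opening: 0.0529
finger_force: 42.7
t: 3.55
tcp_pos: [0.4573, -0.3154, 0.1726]
tcp_rot: [3.135, -0.005, 0.308]
contact_force: [0.4, -0.2, -0.2]
opening: 0.0528
finger_force: 42.5
outline [ 0.4628 -0.3135] [0.0652 0.065 ] 16.8
ring [258.05084746 249.6440678 ] [ 0.4598 -0.3142  0.165 ] depth z 0.1711
tcp [ 0.4564 -0.3149  0.1701] [ 3.1374e+00 -3.0000e-03  3.0740e-01] vmax 0.051
linear [ 0.499  -1.081  -0.1068] rot [ 0.0005 -0.0005  0.0979] t 3.65
```

Run:
```python
from h import *
togo([.43,-.02,.26],.0)
```

```text
linear [ 0.2163 -0.9606 -0.3069] rot [ 0.0005 -0.0005  0.0979] t 3.65
```

```bash
python3 -m jog '[{"delta_rot":[0,0,0.098],"linear":[0.21,-0.96,-0.3],"jaw":1},{"delta_rot":[0,0,0.098],"linear":[0.21,-0.96,-0.3],"jaw":1},{"delta_rot":[0,0,0.098],"linear":[0.21,-0.96,-0.3],"jaw":1},{"delta_rot":[0,0,0.098],"linear":[0.21,-0.96,-0.3],"jaw":1},{"delta_rot":[0,0,0.098],"linear":[0.21,-0.96,-0.3],"jaw":1},{"delta_rot":[0,0,0.098],"linear":[0.21,-0.96,-0.3],"jaw":1},{"delta_rot":[0,0,0.098],"linear":[0.21,-0.96,-0.3],"jaw":1},{"delta_rot":[0,0,0.098],"linear":[0.21,-0.96,-0.3],"jaw":1}]'
python3 - <<'E'
from h import *
for i in range(4): eyes.snapshot("scene")
o=env.get_obs();P=pose("wrist",o);p,D=eyes.snapshot("wrist");cv2.imwrite("pics/w2.png",p);np.save("pics/w2.npy",D)
import pickle;pickle.dump((P,o),open("pics/w2.pkl","wb"));print(o["tcp_pos"],o["tcp_rot"],np.abs(o["qvel"]).max())
E
```

```text
t: 4.45
tcp_pos: [0.4279, -0.0193, 0.2571]
tcp_rot: [3.141, -0.0, 0.003]
contact_force: [0.0, -0.5, -1.5]
opening: 0.0526
finger_force: 42.6
[ 0.4277858  -0.02220971  0.25637034] [-3.14129617e+00  1.60905819e-03 -2.79469828e-03] 0.0039026808171562354
```

View pics/w2.png

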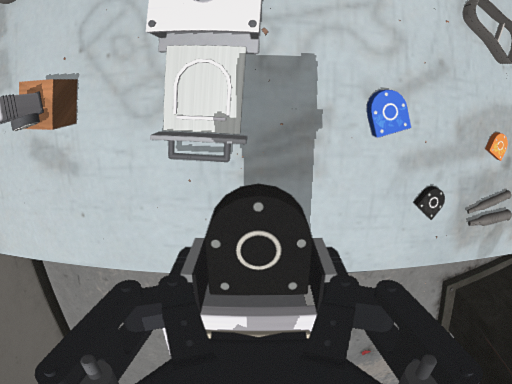

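The held heel is level at (258,250), and the drawer pocket is at (203,88) with the front panel along row 137. I'll measure both from depth.

Run:
```python
from h import *
import pickle
P,o=pickle.load(open("pics/w2.pkl","rb"));D=np.load("pics/w2.npy");p=cv2.imread("pics/w2.png");C=cloud("wrist",D,P)
reg=np.zeros((384,512),bool);reg[0:165,130:270]=1;Z=C[...,2]
print(np.round(Z[60:145:4,203],4),Z[88,165:245:4].round(4))
def rect(m,n):
    X=C[m][:,:2].astype(np.float32);c,s,a=cv2.minAreaRect(X);print(n,len(X),np.round(c,4),np.round(s,4),round(a,2),np.round(C[m].min(0),4),np.round(C[m].max(0),4))
rect(reg&(Z>.0245)&(Z<.031)&(np.indices(Z.shape)[0]>55)&(np.indices(Z.shape)[0]<126)&(np.indices(Z.shape)[1]>168)&(np.indices(Z.shape)[1]<237),"fence")
rect(reg&(Z>.044)&(Z<.052),"panel")
rect(reg&(Z>.056)&(Z<.066),"deck")
# bright fence contour by edges
b=np.int32([plane("wrist",[[203,60]],.028,P)[0]*1e4,plane("wrist",[[203,118]],.028,P)[0]*1e4]);print(b)
cv2.imwrite("pics/w2c.png",cv2.resize(p[0:170,130:280],None,fx=4,fy=3.5,interpolation=cv2.INTER_CUBIC))
```

```text
[ 0.0296  0.0212  0.0224  0.0213  0.0219  0.022   0.0214  0.0227  0.021
  0.0207  0.0211  0.0214  0.0222  0.0207  0.0278  0.0226  0.023   0.0205
 -0.0002  0.0436  0.0472 -0.0004] [0.0214 0.0222 0.0211 0.0224 0.0217 0.0217 0.0225 0.0217 0.0226 0.024
 0.0214 0.0206 0.0203 0.0214 0.0217 0.0222 0.028  0.0224 0.0228 0.0239]
fence 679 [0.5134 0.0447] [0.0709 0.0784] 85.63 [0.4739 0.009  0.0245] [0.5528 0.0809 0.0301]
panel 549 [0.5344 0.0403] [0.1238 0.1621] 87.13 [ 0.4519 -0.0254  0.0442] [0.6122 0.1061 0.052 ]
deck 3512 [0.6005 0.0381] [0.1266 0.0385] 85.51 [ 0.5771 -0.0254  0.0561] [0.6245 0.1024 0.0646]
[[5509  419  280]
 [4804  434  280]]
```

View pics/w2c.png

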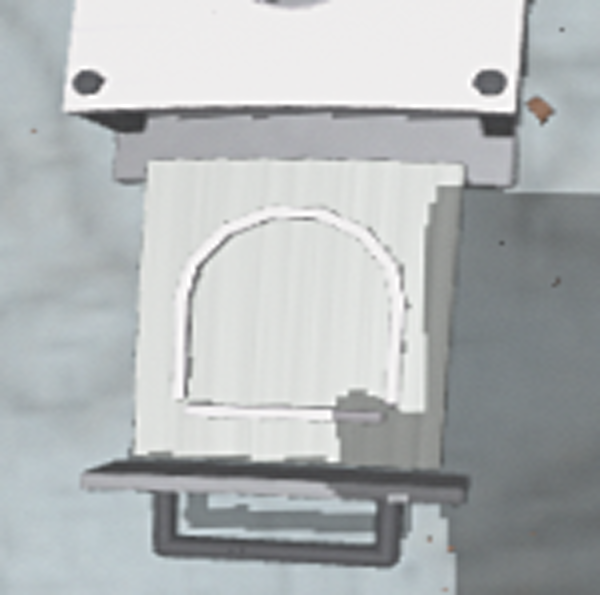

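The crop shows the D fence clearly: outer top at crop row 205, outer bottom at 418, sides at columns 177 and 405. The drawer is open with yaw about -4.5°.

Run:
```python
from h import *
import pickle
P,o=pickle.load(open("pics/w2.pkl","rb"));D=np.load("pics/w2.npy");p=cv2.imread("pics/w2.png");C=cloud("wrist",D,P)
# deck edge yaw from bright deck mask contour at z=.06
m=np.zeros((384,512),bool);m[0:60,130:275]=1
b=max(blobs(m&(C[...,2]>.053)&(C[...,2]<.07)),key=len);X=plane("wrist",b,.06,P)
c,s,a=cv2.minAreaRect(np.float32(X[:,:2]));print("deck",c,s,a)
low=X[(X[:,0]<X[:,0].min()+.012)];low=low[np.abs(low[:,1]-.038)<.05];k=np.polyfit(low[:,1],low[:,0],1);yaw=-np.arctan(k[0]);print("yaw from edge",np.degrees(yaw))
yaw=-np.radians(90-a) if abs(yaw+np.radians(90-a))>.02 else yaw
# fence top bright pixels
uv=np.argwhere((p.min(2)>222)&(np.indices((384,512))[0]>55)&(np.indices((384,512))[0]<124)&(np.indices((384,512))[1]>168)&(np.indices((384,512))[1]<237))[:,::-1]
F=plane("wrist",uv,.028,P)[:,:2]-[.5144,.0446];c_,s_=np.cos(yaw),np.sin(yaw);F=F@np.array([[c_,-s_],[s_,c_]])
print(len(F),"fx percentiles",np.percentile(F[np.abs(F[:,1])<.015,0],[0,5,95,100]),"fy",np.percentile(F[(F[:,0]<0.005)&(F[:,0]>-.02),1],[0,5,95,100]))
# held heel: ring and outline in tool frame
Pz=C[200:235,240:275,2];print("heel top z",np.median(Pz))
z=np.median(Pz);r=max(blobs((p.min(2)>120)&(np.hypot(np.indices((384,512))[0]-250,np.indices((384,512))[1]-258)<40),200),key=len)
rc=plane("wrist",r,z,P).mean(0);T=R.from_euler('xyz',o["tcp_rot"]);print("ring in tool",T.inv().apply(rc-o["tcp_pos"]))
```

```text
deck (0.5998194217681885, 0.038105204701423645) (0.12657377123832703, 0.03940967470407486) 85.21573638916016
yaw from edge -4.43389363078139
1551 fx percentiles [-0.04069971 -0.03829953  0.03665447  0.04164944] fy [-0.0418084  -0.03944066  0.03281288  0.03544539]
heel top z 0.25709757376314973
ring in tool [ 0.00698344  0.00073635 -0.00073869]
```

Run:
```python
from h import *
import pickle
P,o=pickle.load(open("pics/w2.pkl","rb"));p=cv2.imread("pics/w2.png")
g=cv2.cvtColor(p,cv2.COLOR_BGR2GRAY).astype(int)
for u in(195,207): print(u,list(zip(range(52,66),g[52:66,u])),list(zip(range(110,124),g[110:124,u])))
for v in(92,102): print(v,list(zip(range(168,182),g[v,168:182])),list(zip(range(224,238),g[v,224:238])))
print(plane("wrist",[[195,58],[195,120],[207,58],[207,120],[174,92],[232,92],[174,102],[232,102]],.028,P).round(4))
```

```text
195 [(52, np.int64(218)), (53, np.int64(218)), (54, np.int64(218)), (55, np.int64(219)), (56, np.int64(216)), (57, np.int64(216)), (58, np.int64(215)), (59, np.int64(200)), (60, np.int64(231)), (61, np.int64(242)), (62, np.int64(233)), (63, np.int64(144)), (64, np.int64(193)), (65, np.int64(220))] [(110, np.int64(223)), (111, np.int64(222)), (112, np.int64(222)), (113, np.int64(222)), (114, np.int64(223)), (115, np.int64(202)), (116, np.int64(187)), (117, np.int64(242)), (118, np.int64(240)), (119, np.int64(213)), (120, np.int64(212)), (121, np.int64(223)), (122, np.int64(224)), (123, np.int64(223))]
207 [(52, np.int64(220)), (53, np.int64(222)), (54, np.int64(220)), (55, np.int64(221)), (56, np.int64(221)), (57, np.int64(221)), (58, np.int64(215)), (59, np.int64(198)), (60, np.int64(243)), (61, np.int64(245)), (62, np.int64(146)), (63, np.int64(221)), (64, np.int64(223)), (65, np.int64(221))] [(110, np.int64(227)), (111, np.int64(226)), (112, np.int64(227)), (113, np.int64(226)), (114, np.int64(229)), (115, np.int64(229)), (116, np.int64(162)), (117, np.int64(236)), (118, np.int64(2
[... 851 characters left out ...]
 (173, np.int64(218)), (174, np.int64(243)), (175, np.int64(239)), (176, np.int64(172)), (177, np.int64(129)), (178, np.int64(201)), (179, np.int64(221)), (180, np.int64(223)), (181, np.int64(219))] [(224, np.int64(227)), (225, np.int64(227)), (226, np.int64(230)), (227, np.int64(237)), (228, np.int64(241)), (229, np.int64(228)), (230, np.int64(196)), (231, np.int64(233)), (232, np.int64(230)), (233, np.int64(228)), (234, np.int64(227)), (235, np.int64(226)), (236, np.int64(190)), (237, np.int64(149))]
[[0.5541 0.0516 0.028 ]
 [0.4783 0.0534 0.028 ]
 [0.5532 0.0371 0.028 ]
 [0.4778 0.0386 0.028 ]
 [0.514  0.0786 0.028 ]
 [0.5109 0.0078 0.028 ]
 [0.5017 0.079  0.028 ]
 [0.4989 0.0079 0.028 ]]
```

Pocket centre is about (0.515, 0.0447) with yaw -0.078, so the TCP target is (0.508, 0.046, 0.042).

Run:
```python
from h import *
togo([.508,.0459,.10],-.078)
```

```text
linear [ 0.2673 -0.2271  0.5213] rot [-0.0001  0.0005  0.024 ] t 4.7
```

```bash
python3 -m jog '[{"delta_rot":[0,0,0.024],"linear":[0.267,-0.227,0],"jaw":1},{"delta_rot":[0,0,0.024],"linear":[0.267,-0.227,0.1],"jaw":1},{"delta_rot":[0,0,0.024],"linear":[0.267,-0.227,0.25],"jaw":1},{"delta_rot":[0,0,0.024],"linear":[0.267,-0.227,0.4],"jaw":1},{"delta_rot":[0,0,0.024],"linear":[0.267,-0.227,0.52],"jaw":1},{"delta_rot":[0,0,0.024],"linear":[0.267,-0.227,0.52],"jaw":1},{"delta_rot":[0,0,0.024],"linear":[0.267,-0.227,0.52],"jaw":1},{"delta_rot":[0,0,0.024],"linear":[0.267,-0.227,0.52],"jaw":1}]'
python3 - <<'E'
from h import *
for i in range(3): eyes.snapshot("scene")
togo([.508,.0459,.042],-.078);o=env.get_obs();print(o["tcp_pos"],o["tcp_rot"])
E
```

```text
t: 5.5
tcp_pos: [0.5097, 0.0472, 0.1035]
tcp_rot: [-3.141, -0.003, -0.077]
contact_force: [0.4, 0.2, -0.2]
opening: 0.0531
finger_force: 42.6
linear [-0.0047  0.0049  0.2037] rot [ 0.     -0.001   0.0006] t 5.65
[0.50932707 0.04728889 0.10310836] [ 3.14148849e+00 -3.11741674e-03 -7.61827475e-02]
```

```bash
python3 -m jog '[{"delta_rot":[0,-0.001,0],"linear":[-0.004,0.005,0.06],"jaw":1},{"delta_rot":[0,-0.001,0],"linear":[-0.004,0.005,0.12],"jaw":1},{"delta_rot":[0,-0.001,0],"linear":[-0.004,0.005,0.17],"jaw":1},{"delta_rot":[0,-0.001,0],"linear":[-0.004,0.005,0.19],"jaw":1},{"delta_rot":[0,-0.001,0],"linear":[-0.004,0.005,0.204],"jaw":1},{"delta_rot":[0,-0.001,0],"linear":[-0.004,0.005,0.204],"jaw":1},{"delta_rot":[0,-0.001,0],"linear":[-0.004,0.005,0.204],"jaw":1},{"delta_rot":[0,-0.001,0],"linear":[-0.004,0.005,0.204],"jaw":1}]'
```

```text
t: 6.45
tcp_pos: [0.5079, 0.0461, 0.0411]
tcp_rot: [-3.141, 0.001, -0.076]
contact_force: [1.3, -0.4, 5.7]
opening: 0.0528
finger_force: 43.4
```

```bash
python3 -m jog '[{"delta_rot":[0,0,0],"linear":[0,0,0],"jaw":-1},{"delta_rot":[0,0,0],"linear":[0,0,0],"jaw":-1},{"delta_rot":[0,0,0],"linear":[0,0,0],"jaw":-1},{"delta_rot":[0,0,0],"linear":[0,0,0],"jaw":-1},{"delta_rot":[0,0,0],"linear":[0,0,0],"jaw":-1},{"delta_rot":[0,0,0],"linear":[0,0,-0.1],"jaw":-1},{"delta_rot":[0,0,0],"linear":[-0.1,0,-0.25],"jaw":-1},{"delta_rot":[0,0,0],"linear":[-0.25,0,-0.4],"jaw":-1}]'
python3 - <<'E'
from h import *
for i in range(4): eyes.snapshot("scene")
p,D=heel(.042,(.515,.045));cv2.imwrite("pics/w3.png",p)
E
```

```text
t: 7.25
tcp_pos: [0.4446, 0.0512, 0.1489]
tcp_rot: [-3.14, 0.003, -0.076]
contact_force: [-0.4, -1.0, 2.2]
opening: 0.0856
finger_force: 0.0
outline [0.5146 0.0446] [0.0532 0.0557] 85.6
ring [257.31168831 108.22077922] [0.5146 0.0448 0.042 ] depth z 0.0421
tcp [0.4451 0.0504 0.1486] [ 3.1402e+00  1.0000e-04 -7.6000e-02] vmax 0.069
```

View pics/w3.png

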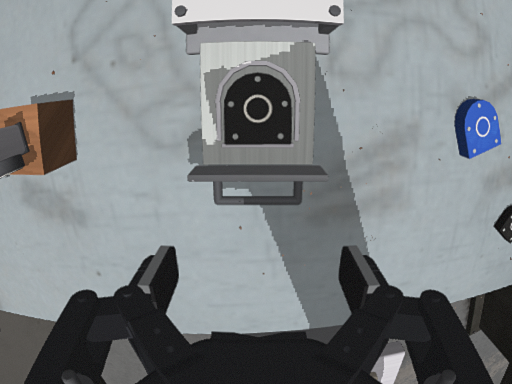

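The heel sits centred in the pocket at (0.5146, 0.0447), flat and let go. The bar handle is at pixel (257,201). Next I'll measure the bar and close the drawer by pushing on it.

Run:
```python
from h import *
P=pose("wrist");p,D=eyes.snapshot("wrist");C=cloud("wrist",D,P)
m=np.zeros((384,512),bool);m[170:225,205:310]=1
M=m&(C[...,2]>.026)&(C[...,2]<.038)
X=C[M];c,s,a=cv2.minAreaRect(np.float32(X[:,:2]));print("bar",c,s,a,X.min(0),X.max(0))
M=m&(C[...,2]>.042)&(C[...,2]<.052);print("panel",C[M].mean(0),C[M].min(0),C[M].max(0))
o=env.get_obs();print(o["tcp_pos"],o["tcp_rot"])
e=np.array([np.cos(-.078),np.sin(-.078)])
h=np.array([.5146,.0447])
print(p.shape)
togo([.400,.053,.10],-.078)
```

```text
bar (0.4472428560256958, 0.05020182952284813) (0.08794429898262024, 0.031301237642765045) 85.64461517333984 [0.4289496  0.00518021 0.03064652] [0.4661613  0.09286046 0.03798248]
panel [0.46021245 0.04999538 0.04705282] [0.45456716 0.0067845  0.04202198] [0.466273   0.09159392 0.04950814]
[0.44472765 0.05038306 0.14675838] [ 3.14155648  0.00431286 -0.07621738]
(384, 512, 3)
linear [-0.1486  0.0026  0.1565] rot [0.     0.0014 0.0006] t 7.55
```

```bash
python3 -m jog '[{"delta_rot":[0,0,0],"linear":[-0.13,0.002,0],"jaw":1},{"delta_rot":[0,0,0],"linear":[-0.13,0.002,0],"jaw":1},{"delta_rot":[0,0,0],"linear":[-0.13,0.002,0.1],"jaw":1},{"delta_rot":[0,0,0],"linear":[-0.13,0.002,0.1],"jaw":1},{"delta_rot":[0,0,0],"linear":[-0.13,0.002,0.2],"jaw":1},{"delta_rot":[0,0,0],"linear":[-0.13,0.002,0.3],"jaw":1},{"delta_rot":[0,0,0],"linear":[-0.13,0.002,0.38],"jaw":1},{"delta_rot":[0,0,0],"linear":[-0.13,0.002,0.38],"jaw":1}]'
python3 - <<'E'
from h import *
for i in range(3): eyes.snapshot("scene")
o=env.get_obs();print(o["tcp_pos"],o["tcp_rot"],o["contact_force"],o["opening"])
e=np.array([np.cos(.078),-np.sin(.078)]);print("along-axis distance pad face to bar", (.4316-o["tcp_pos"][0])/e[0]-.011)
togo([.4316-.011+.10,.0447,.031],-.078)
E
```

```text
t: 8.35
tcp_pos: [0.4036, 0.0531, 0.0314]
tcp_rot: [-3.141, 0.01, -0.076]
contact_force: [0.2, 0.2, 1.6]
opening: -0.0002
finger_force: 0.0
[0.40625757 0.05337932 0.03474534] [-3.14103573e+00  2.91026915e-03 -7.57067732e-02] [-0.2757649   0.98185501  0.22369965] 0.00010209616098518992
along-axis distance pad face to bar 0.01441971581015844
linear [0.3823 0.     0.0114] rot [-0.0002  0.0009  0.0007] t 8.5
```

```bash
python3 -m jog '[{"delta_rot":[0,0,0],"linear":[0.03,0,0.01],"jaw":1},{"delta_rot":[0,0,0],"linear":[0.07,0,0.01],"jaw":1},{"delta_rot":[0,0,0],"linear":[0.12,0,0.01],"jaw":1},{"delta_rot":[0,0,0],"linear":[0.18,0,0.01],"jaw":1},{"delta_rot":[0,0,0],"linear":[0.24,0,0.01],"jaw":1},{"delta_rot":[0,0,0],"linear":[0.3,0,0.01],"jaw":1},{"delta_rot":[0,0,0],"linear":[0.35,0,0.01],"jaw":1},{"delta_rot":[0,0,0],"linear":[0.39,0,0.01],"jaw":1}]'
python3 -m jog '[{"delta_rot":[0,0,0],"linear":[0.01,0,0],"jaw":1},{"delta_rot":[0,0,0],"linear":[0.015,0,0],"jaw":1},{"delta_rot":[0,0,0],"linear":[0.02,0,0],"jaw":1},{"delta_rot":[0,0,0],"linear":[0.025,0,0],"jaw":1},{"delta_rot":[0,0,0],"linear":[0.03,0,0],"jaw":1},{"delta_rot":[0,0,0],"linear":[0.03,0,0],"jaw":1},{"delta_rot":[0,0,0],"linear":[0.03,0,0],"jaw":1},{"delta_rot":[0,0,0],"linear":[0.03,0,0],"jaw":1}]'
```

```text
t: 9.3
tcp_pos: [0.5239, 0.0439, 0.0307]
tcp_rot: [3.141, 0.003, -0.076]
contact_force: [-2.2, 0.3, 1.8]
opening: 0.0004
finger_force: 0.7
t: 10.1
tcp_pos: [0.5311, 0.0436, 0.0305]
tcp_rot: [3.142, 0.003, -0.076]
contact_force: [-0.2, -0.4, -0.4]
opening: 0.0
finger_force: 0.1
```

```bash
python3 -m jog '[{"delta_rot":[0,0,0],"linear":[0.005,0,0],"jaw":1},{"delta_rot":[0,0,0],"linear":[0.01,0,0],"jaw":1},{"delta_rot":[0,0,0],"linear":[0.015,0,0],"jaw":1},{"delta_rot":[0,0,0],"linear":[0.015,0,0],"jaw":1},{"delta_rot":[0,0,0],"linear":[0.02,0,0],"jaw":1},{"delta_rot":[0,0,0],"linear":[0.02,0,0],"jaw":1},{"delta_rot":[0,0,0],"linear":[0.02,0,0],"jaw":1},{"delta_rot":[0,0,0],"linear":[0.02,0,0],"jaw":1}]'
```

```text
t: 10.9
tcp_pos: [0.5372, 0.0431, 0.0304]
tcp_rot: [3.142, 0.003, -0.076]
contact_force: [-0.8, 0.2, 0.1]
opening: 0.0001
finger_force: 0.0
```

```bash
python3 -m jog '[{"delta_rot":[0,0,0],"linear":[0.003,0,0],"jaw":1},{"delta_rot":[0,0,0],"linear":[0.006,0,0],"jaw":1},{"delta_rot":[0,0,0],"linear":[0.01,0,0],"jaw":1},{"delta_rot":[0,0,0],"linear":[0.01,0,0],"jaw":1},{"delta_rot":[0,0,0],"linear":[0.012,0,0],"jaw":1},{"delta_rot":[0,0,0],"linear":[0.012,0,0],"jaw":1},{"delta_rot":[0,0,0],"linear":[0.012,0,0],"jaw":1},{"delta_rot":[0,0,0],"linear":[0.012,0,0],"jaw":1}]'
```

```text
t: 11.7
tcp_pos: [0.5377, 0.0431, 0.0299]
tcp_rot: [3.14, 0.009, -0.075]
contact_force: [-14.9, 0.5, 13.4]
opening: 0.0001
finger_force: 7.8
```

The drawer has hit its stop (15 N). I'll back off, rise and look at the port.

```bash
python3 -m jog '[{"delta_rot":[0,0,0],"linear":[-0.06,0,0],"jaw":1},{"delta_rot":[0,0,0],"linear":[-0.12,0,0],"jaw":1},{"delta_rot":[0,0,0],"linear":[-0.12,0,-0.16],"jaw":1},{"delta_rot":[0,0,0],"linear":[-0.05,0,-0.32],"jaw":-1},{"delta_rot":[0,0,0],"linear":[0,-0.1,-0.48],"jaw":-1},{"delta_rot":[0,0,0],"linear":[0,-0.2,-0.6],"jaw":-1},{"delta_rot":[0,0,0],"linear":[0,-0.2,-0.6],"jaw":-1},{"delta_rot":[0,0,0],"linear":[0,-0.2,-0.6],"jaw":-1}]'
python3 - <<'E'
from h import *
import pickle
for i in range(4): eyes.snapshot("scene")
o=env.get_obs();P=pose("wrist",o);p,D=eyes.snapshot("wrist");cv2.imwrite("pics/w4.png",p);np.save("pics/w4.npy",D)
pickle.dump((P,o),open("pics/w4.pkl","wb"));print(o["tcp_pos"],o["tcp_rot"],np.abs(o["qvel"]).max())
E
```

```text
t: 12.5
tcp_pos: [0.5463, 0.104, 0.2115]
tcp_rot: [-3.141, 0.001, -0.074]
contact_force: [-0.4, -0.9, -0.4]
opening: 0.0724
finger_force: 0.0
[0.54507428 0.10116694 0.20872475] [ 3.14044706  0.00554516 -0.07719467] 0.0037451216126167188
```

View pics/w4.png

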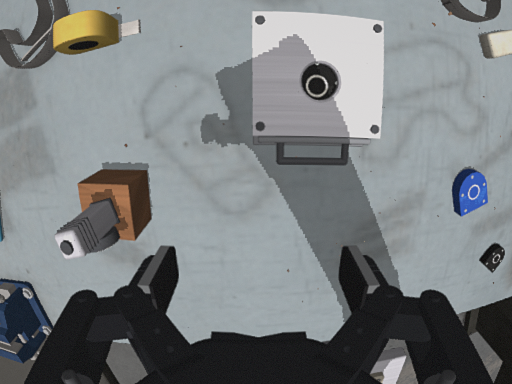

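The drawer is shut. The port is at (320,82) with the ring visible at (316,86). The stand and gauge are at left, the gauge's top at about (66,245).

```bash
cat > port.py <<'E'
from h import *
def port(P,p,D,near):
    near=tuple(project("wrist",[[near[0],near[1],.06]],P)[0]) 
    C=cloud("wrist",D,P);V,U=np.indices((384,512));w=np.hypot(U-near[0],V-near[1])<32
    b=max(blobs(w&((C[...,2]<.0545)),200),key=len)
    e=cv2.fitEllipse(b.astype(np.float32).reshape(-1,1,2));X=plane("wrist",b,.06,P);(x,y),r=cv2.minEnclosingCircle(np.float32(X[:,:2]))
    print("port",np.round(e,1) if 0 else e[0],plane("wrist",[e[0]],.06,P)[0].round(4),"circ",round(x,4),round(y,4),round(r,4))
    m=np.zeros((384,512),np.uint8);cv2.fillPoly(m,[b.astype(np.int32)],1);m=cv2.erode(m,np.ones((3,3)))
    g=p.min(2)
    for th in(70,90,110,130):
        for r in blobs((g>th)&(m>0),30):
            e=cv2.minEnclosingCircle(np.float32(plane("wrist",r,.042,P)[:,:2]));print("ring",th,r.mean(0).round(1),np.round(e[0],4),round(e[1],4))
    return C
E
python3 - <<'E'
from port import *
import pickle
P,o=pickle.load(open("pics/w4.pkl","rb"));p=cv2.imread("pics/w4.png");D=np.load("pics/w4.npy")
C=port(P,p,D,plane("wrist",[[320,82]],.06,P)[0][:2])
m=np.zeros((384,512),bool);m[5:145,245:390]=1
def rect(m,n):
    b=max(blobs(m),key=len);X=C[m][:,:2].astype(np.float32);z=np.median(C[m][:,2]);Y=plane("wrist",b,z,P)[:,:2].astype(np.float32)
    c,s,a=cv2.minAreaRect(Y);print(n,len(X),"z",z.round(4),np.round(c,4),np.round(s,4),round(a,2))
rect(m&(C[...,2]>.056)&(C[...,2]<.064),"deck")
m=np.zeros((384,512),bool);m[150:260,50:160]=1
rect(m&(C[...,2]>.056)&(C[...,2]<.066),"stand");rect(m&(C[...,2]>.134)&(C[...,2]<.15),"gauge top")
for z in (.142,.138,.144): print((m&(abs(C[...,2]-z)<.002)).sum())
E
```

```text
port (318.998046875, 81.26876831054688) [0.6337 0.037  0.06  ] circ 0.6337 0.0367 0.0178
ring 70 [316.7  85.3] [0.6302 0.0358] 0.0116
ring 90 [316.4  85.4] [0.6301 0.036 ] 0.0113
ring 110 [316.5  85.5] [0.63   0.0358] 0.0112
ring 130 [316.5  85.4] [0.63   0.0359] 0.011
deck 14796 z 0.0598 [0.6408 0.035 ] [0.1263 0.1178] 85.57
stand 1752 z 0.0598 [0.5207 0.2724] [0.0683 0.0678] 83.09
gauge top 679 z 0.1394 [0.5219 0.27  ] [0.0282 0.0314] 9.51
188
398
134
```

Run:
```python
from h import *
togo([.49,.271,.24],0)
```

```text
linear [-0.2276 -0.5497 -0.1029] rot [ 0.0002  0.0017 -0.0246] t 12.75
```

```bash
python3 -m jog '[{"delta_rot":[0,0.001,-0.025],"linear":[-0.228,-0.55,-0.1],"jaw":-1},{"delta_rot":[0,0.001,-0.025],"linear":[-0.228,-0.55,-0.1],"jaw":-1},{"delta_rot":[0,0.001,-0.025],"linear":[-0.228,-0.55,-0.1],"jaw":-1},{"delta_rot":[0,0.001,-0.025],"linear":[-0.228,-0.55,-0.1],"jaw":-1},{"delta_rot":[0,0.001,-0.025],"linear":[-0.228,-0.55,-0.1],"jaw":-1},{"delta_rot":[0,0.001,-0.025],"linear":[-0.228,-0.55,-0.1],"jaw":-1},{"delta_rot":[0,0.001,-0.025],"linear":[-0.228,-0.55,-0.1],"jaw":-1},{"delta_rot":[0,0.001,-0.025],"linear":[-0.228,-0.55,-0.1],"jaw":-1}]'
python3 - <<'E'
from h import *
import pickle
for i in range(4): eyes.snapshot("scene")
o=env.get_obs();P=pose("wrist",o);p,D=eyes.snapshot("wrist");cv2.imwrite("pics/w5.png",p);C=cloud("wrist",D,P)
print(o["tcp_pos"],o["tcp_rot"],np.abs(o["qvel"]).max())
near=np.hypot(C[...,0]-.52,C[...,1]-.27)<.06
def rect(m,n):
    b=max(blobs(m,20),key=len);z=np.median(C[m][:,2]);Y=plane("wrist",b,z,P)[:,:2].astype(np.float32)
    c,s,a=cv2.minAreaRect(Y);print(n,m.sum(),"z",z.round(4),np.round(c,4),np.round(s,4),round(a,2),b.mean(0))
rect(near&(C[...,2]>.056)&(C[...,2]<.064),"stand");rect(near&(C[...,2]>.1375)&(C[...,2]<.150),"top")
rect(near&(C[...,2]>.1415)&(C[...,2]<.150),"button");rect(near&(C[...,2]>.075)&(C[...,2]<.11),"dial+")
E
```

```text
t: 13.55
tcp_pos: [0.4909, 0.2705, 0.24]
tcp_rot: [3.141, 0.001, 0.0]
contact_force: [0.9, 0.6, -0.5]
opening: 0.0853
finger_force: 0.0
[0.49044007 0.27167045 0.24046706] [3.14148219e+00 2.65877702e-06 1.66828104e-03] 0.005272876315235009
stand 2296 z 0.0598 [0.52   0.2734] [0.0667 0.0663] 83.5 [256.44744745 140.52252252]
top 1071 z 0.1397 [0.5205 0.2732] [0.0271 0.0267] 9.89 [255.36065574 158.41803279]
button 250 z 0.1437 [0.5201 0.273 ] [0.0136 0.0132] 0.05 [255.24489796 160.34693878]
dial+ 310 z 0.0972 [0.4988 0.268 ] [0.0158 0.0387] 24.52 [262.58558559 172.72972973]
```

View pics/w5.png

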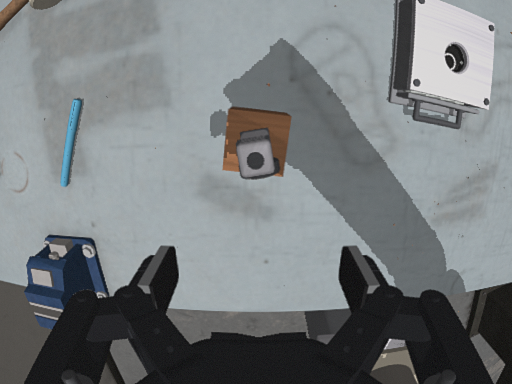

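The gauge top is at (255,159), turned about 10°, with the dial towards the robot, so I'll grasp with yaw 0.17.

Run:
```python
from h import *
togo([.5203,.2731,.19],.172)
```

```text
linear [ 0.0999 -0.0039  0.1684] rot [ 0.      0.     -0.0541] t 13.8
```

```bash
python3 -m jog '[{"delta_rot":[0,0,-0.054],"linear":[0.1,-0.004,0.05],"jaw":-1},{"delta_rot":[0,0,-0.054],"linear":[0.1,-0.004,0.1],"jaw":-1},{"delta_rot":[0,0,-0.054],"linear":[0.1,-0.004,0.168],"jaw":-1},{"delta_rot":[0,0,-0.054],"linear":[0.1,-0.004,0.168],"jaw":-1},{"delta_rot":[0,0,-0.054],"linear":[0.1,-0.004,0.168],"jaw":-1},{"delta_rot":[0,0,-0.054],"linear":[0.1,-0.004,0.168],"jaw":-1},{"delta_rot":[0,0,-0.054],"linear":[0.1,-0.004,0.168],"jaw":-1},{"delta_rot":[0,0,-0.054],"linear":[0.1,-0.004,0.168],"jaw":-1}]'
python3 - <<'E'
from h import *
for i in range(3): eyes.snapshot("scene")
o=env.get_obs();P=pose("wrist",o);p,D=eyes.snapshot("wrist");C=cloud("wrist",D,P);print(o["tcp_pos"],o["tcp_rot"])
near=np.hypot(C[...,0]-.52,C[...,1]-.273)<.04
m=near&(C[...,2]>.1375)&(C[...,2]<.150);b=max(blobs(m,20),key=len);print(cv2.minAreaRect(plane("wrist",b,.1397,P)[:,:2].astype(np.float32)))
togo([.5203,.2731,.117],.172)
E
```

```text
t: 14.6
tcp_pos: [0.5204, 0.2738, 0.1909]
tcp_rot: [-3.141, -0.001, 0.172]
contact_force: [0.5, 0.1, 0.9]
opening: 0.0855
finger_force: 0.0
[0.52020296 0.27367099 0.19047587] [-3.14152933e+00 -4.85691877e-04  1.72389381e-01]
((0.521381676197052, 0.2733005881309509), (0.02608429454267025, 0.027150508016347885), 9.84058952331543)
linear [-1.000e-04  1.800e-03  2.446e-01] rot [-0.     -0.0001  0.0001] t 14.8
```

```bash
python3 -m jog '[{"delta_rot":[0,0,0],"linear":[0.002,0.001,0.1],"jaw":-1},{"delta_rot":[0,0,0],"linear":[0.002,0.001,0.18],"jaw":-1},{"delta_rot":[0,0,0],"linear":[0.002,0.001,0.245],"jaw":-1},{"delta_rot":[0,0,0],"linear":[0.002,0.001,0.245],"jaw":-1},{"delta_rot":[0,0,0],"linear":[0.002,0.001,0.245],"jaw":1},{"delta_rot":[0,0,0],"linear":[0.002,0.001,0.245],"jaw":1},{"delta_rot":[0,0,0],"linear":[0.002,0.001,0.245],"jaw":1},{"delta_rot":[0,0,0],"linear":[0.002,0.001,0.245],"jaw":1}]' 60
python3 -m jog '[{"delta_rot":[0,0,0],"linear":[0,0,0],"jaw":1},{"delta_rot":[0,0,0],"linear":[0,0,0],"jaw":1},{"delta_rot":[0,0,0],"linear":[0,0,0],"jaw":1},{"delta_rot":[0,0,0],"linear":[0,0,0],"jaw":1},{"delta_rot":[0,0,0],"linear":[0,0,0],"jaw":1},{"delta_rot":[0,0,0],"linear":[0,0,0],"jaw":1},{"delta_rot":[0,0,0],"linear":[0,0,0],"jaw":1},{"delta_rot":[0,0,0],"linear":[0,0,0],"jaw":1}]'
```

```text
t: 15.6
tcp_pos: [0.5212, 0.2737, 0.1175]
tcp_rot: [-3.141, -0.001, 0.172]
contact_force: [-0.4, 1.6, 1.2]
opening: 0.0283
finger_force: 2.2
t: 16.4
tcp_pos: [0.5212, 0.2738, 0.1176]
tcp_rot: [-3.141, -0.001, 0.172]
contact_force: [-1.0, -0.3, 5.4]
opening: 0.0271
finger_force: 59.0
```

```bash
python3 -m jog '[{"delta_rot":[0,0,0],"linear":[0,0,-0.03],"jaw":1},{"delta_rot":[0,0,0],"linear":[0,0,-0.08],"jaw":1},{"delta_rot":[0,0,0],"linear":[0,0,-0.14],"jaw":1},{"delta_rot":[0,0,0],"linear":[0,0,-0.2],"jaw":1},{"delta_rot":[0,0,0],"linear":[0,0,-0.26],"jaw":1},{"delta_rot":[0,0,0],"linear":[0,0,-0.32],"jaw":1},{"delta_rot":[0,0,0],"linear":[0,0,-0.36],"jaw":1},{"delta_rot":[0,0,0],"linear":[0,0,-0.36],"jaw":1}]'
python3 - <<'E'
from h import *
for i in range(3): eyes.snapshot("scene")
o=env.get_obs();P=pose("wrist",o);p,D=eyes.snapshot("wrist");s,Ds=eyes.snapshot("side");C=cloud("wrist",D,P);print(o["tcp_pos"],o["tcp_rot"],o["contact_force"])
np.save("pics/w6.npy",D);cv2.imwrite("pics/w6.png",p);cv2.imwrite("pics/s6.png",s)
uv=project("side",[o["tcp_pos"]-np.array([0,0,.1036])],pose("side"))[0];print(uv)
u,v=uv.astype(int);a=cv2.resize(s[v-70:v+40,u-40:u+40],(436,600),interpolation=cv2.INTER_CUBIC)
b=p[150:300,200:312];b=cv2.resize(b,(340,455));b=cv2.copyMakeBorder(b,0,145,0,0,cv2.BORDER_CONSTANT);cv2.imwrite("pics/c6.png",np.hstack([a,b]))
togo([.630,.0359,.21],-.078)
E
```

```text
t: 17.2
tcp_pos: [0.5214, 0.2739, 0.2269]
tcp_rot: [-3.141, -0.003, 0.172]
contact_force: [0.7, -0.0, -1.7]
opening: 0.0273
finger_force: 59.3
[0.52049115 0.27313639 0.22391553] [3.14123618e+00 9.84994609e-04 1.72402412e-01] [-0.20630916  0.41600335 -2.1599375 ]
[236.79399934 126.10095902]
linear [0.2243 0.8417 0.0456] rot [0.0002 0.0004 0.0797] t 17.45
```

View pics/c6.png

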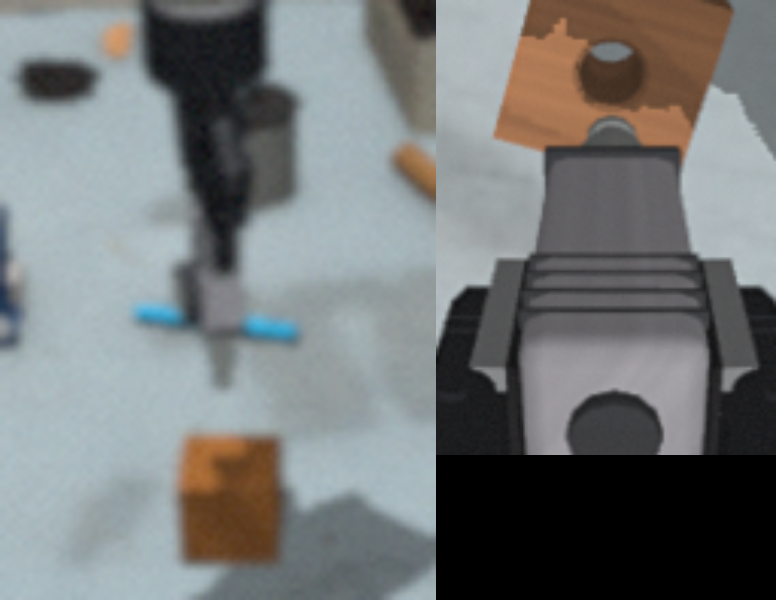

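The gauge is out of the stand and upright, with the foot visible below the shoulder. I'll check its offset in the tool frame and plan the transfer.

Run:
```python
from h import *
o=env.get_obs();P=pose("wrist",o);p,D=eyes.snapshot("wrist");C=cloud("wrist",D,P)
T=R.from_euler('xyz',o["tcp_rot"]);g=p.max(2)
# button: dark disc on grip top, crop (615,435)
V,U=np.indices(g.shape);near=np.hypot(U-(200+179*112/340),V-(150+435*150/455))<22
b=max(blobs(near&(g<85),40),key=len);(e,ax,_)=cv2.fitEllipse(b.reshape(-1,1,2).astype(np.float32))
X=plane("wrist",[e],o["tcp_pos"][2]+.0264,P)[0];print("button",e,ax,"tool",T.inv().apply(X-o["tcp_pos"]),"depth z",C[int(e[1]),int(e[0]),2]-o["tcp_pos"][2])
for zz,n in((-.0576,"shoulder +x edge (expect .015)"),):
    for v in range(196,204): print(v,g[v,258],T.inv().apply(plane("wrist",[[258,v]],o["tcp_pos"][2]+zz,P)[0]-o["tcp_pos"]).round(4)[0],end="; ")
print();q=project("wrist",[o["tcp_pos"]+T.apply([0,0,.1036]),o["tcp_pos"]+T.apply([.007,0,.1036]),o["tcp_pos"]+T.apply([.009,0,.0876])],P);print("expected foot px centre, front, tube",q)
print(g[184:200,258])
togo([.630,.0359,.19],.172)
```

```text
button (258.3888854980469, 292.3771667480469) (26.466854095458984, 30.313758850097656) tool [ 0.00057776  0.000666   -0.02640062] depth z 0.026072048785220153
196 88 0.0144; 197 84 0.0137; 198 53 0.013; 199 51 0.0123; 200 63 0.0116; 201 69 0.0109; 202 93 0.0101; 203 100 0.0094; 
expected foot px centre, front, tube [[257.47940274 193.57710826]
 [257.47297796 185.51165614]
 [257.42428964 189.39057795]]
[ 99 139 148 165 103  98 136 113  84  83  84  87  88  84  53  51]
linear [0.2241 0.8418 0.1125] rot [0.0001 0.0004 0.0001] t 17.5
```

```bash
python3 -m jog '[{"delta_rot":[0,0,0],"linear":[0.05,0.1,0],"jaw":1},{"delta_rot":[0,0,0],"linear":[0.1,0.25,0],"jaw":1},{"delta_rot":[0,0,0],"linear":[0.15,0.4,0],"jaw":1},{"delta_rot":[0,0,0],"linear":[0.2,0.55,0],"jaw":1},{"delta_rot":[0,0,0],"linear":[0.222,0.7,0],"jaw":1},{"delta_rot":[0,0,0],"linear":[0.222,0.84,0],"jaw":1},{"delta_rot":[0,0,0],"linear":[0.222,0.84,0],"jaw":1},{"delta_rot":[0,0,0],"linear":[0.222,0.84,0],"jaw":1}]'
python3 - <<'E'
from port import *
for i in range(3): eyes.snapshot("scene")
o=env.get_obs();P=pose("wrist",o);p,D=eyes.snapshot("wrist");print(o["tcp_pos"],o["tcp_rot"],o["contact_force"])
cv2.imwrite("pics/w7.png",p);np.save("pics/w7.npy",D)
print(project("wrist",[[.6337,.0365,.06],[.63,.0359,.042]],P))
b=cv2.resize(p[90:240,180:340],(640,600),interpolation=cv2.INTER_CUBIC);cv2.imwrite("pics/c7.png",b)
togo([.630,.0359,.1556],.172)
E
```

```text
t: 18.3
tcp_pos: [0.6295, 0.0354, 0.2238]
tcp_rot: [-3.141, 0.001, 0.17]
contact_force: [-0.8, 1.4, -1.8]
opening: 0.027
finger_force: 59.5
[0.62926954 0.03840555 0.22453897] [-3.14075739e+00  1.16801621e-04  1.74801474e-01] [-0.32388668  0.95439414 -1.92622466]
[[260.34705108 170.03298672]
 [260.18819719 169.14101271]]
linear [0.0008 0.0087 0.2302] rot [-0.0002 -0.      0.0009] t 18.5
```

View pics/c7.png

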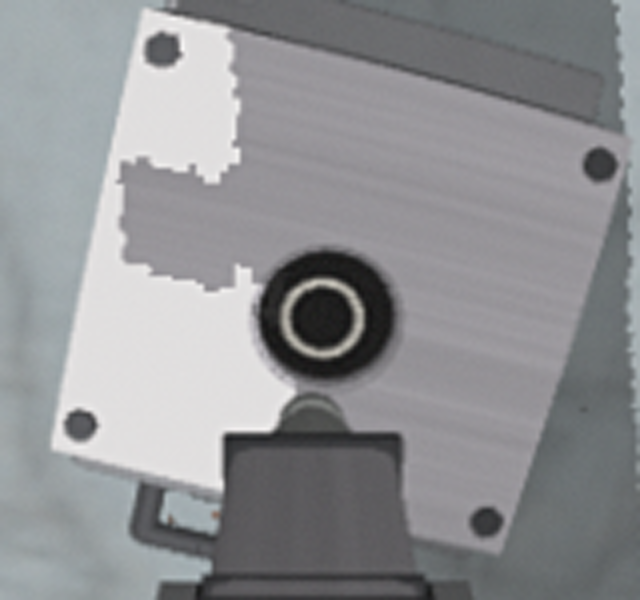

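The ring shows at crop (322,318), which is pixel (260.5,169.5), within 0.5 mm of the prediction. I'll lower the gauge into the port and stop about 10 mm above the heel.

```bash
python3 -m jog '[{"delta_rot":[0,0,0],"linear":[-0.001,0.007,0.04],"jaw":1},{"delta_rot":[0,0,0],"linear":[-0.001,0.007,0.08],"jaw":1},{"delta_rot":[0,0,0],"linear":[-0.001,0.007,0.12],"jaw":1},{"delta_rot":[0,0,0],"linear":[-0.001,0.007,0.16],"jaw":1},{"delta_rot":[0,0,0],"linear":[-0.001,0.007,0.2],"jaw":1},{"delta_rot":[0,0,0],"linear":[-0.001,0.007,0.22],"jaw":1},{"delta_rot":[0,0,0],"linear":[-0.001,0.007,0.23],"jaw":1},{"delta_rot":[0,0,0],"linear":[-0.001,0.007,0.23],"jaw":1}]'
python3 - <<'E'
from h import *
for i in range(4): eyes.snapshot("scene")
o=env.get_obs();print(o["tcp_pos"],o["tcp_rot"],o["contact_force"]);togo([.6295,.0364,.1396],.172)
E
```

```text
t: 19.3
tcp_pos: [0.6296, 0.0345, 0.1554]
tcp_rot: [-3.141, 0.0, 0.172]
contact_force: [-0.1, 1.1, -1.3]
opening: 0.0271
finger_force: 59.5
[0.63001844 0.03457494 0.15625904] [ 3.14149403e+00 -9.97734153e-04  1.72512459e-01] [-0.02183327 -0.92595607 -1.85697347]
linear [-0.0007 -0.0063  0.0555] rot [ 0.     -0.0003  0.0002] t 19.5
```

```bash
python3 -m jog '[{"delta_rot":[0,0,0],"linear":[-0.001,-0.005,0.01],"jaw":1},{"delta_rot":[0,0,0],"linear":[-0.001,-0.005,0.02],"jaw":1},{"delta_rot":[0,0,0],"linear":[-0.001,-0.005,0.028],"jaw":1},{"delta_rot":[0,0,0],"linear":[-0.001,-0.005,0.034],"jaw":1},{"delta_rot":[0,0,0],"linear":[-0.001,-0.005,0.04],"jaw":1},{"delta_rot":[0,0,0],"linear":[-0.001,-0.005,0.045],"jaw":1},{"delta_rot":[0,0,0],"linear":[-0.001,-0.005,0.045],"jaw":1},{"delta_rot":[0,0,0],"linear":[-0.001,-0.005,0.045],"jaw":1}]'
python3 - <<'E'
from h import *
for i in range(8): eyes.snapshot("scene")
o=env.get_obs();print(o["tcp_pos"],o["tcp_rot"],o["contact_force"]);togo([.6295,.0364,.1396],.172)
E
```

```text
t: 20.3
tcp_pos: [0.6292, 0.0359, 0.1424]
tcp_rot: [3.142, -0.0, 0.172]
contact_force: [-1.5, -0.8, 2.2]
opening: 0.0277
finger_force: 59.9
[0.62917108 0.03593091 0.14222366] [-3.14154305e+00 -1.52934785e-04  1.72457105e-01] [-1.8926552  -0.27457899  1.75849405]
linear [ 0.0013 -0.0014  0.0087] rot [-0.     -0.      0.0001] t 20.7
```

```bash
python3 -m jog '[{"delta_rot":[0,0,0],"linear":[0,0,0.004],"jaw":1},{"delta_rot":[0,0,0],"linear":[0,0,0.009],"jaw":1},{"delta_rot":[0,0,0],"linear":[0,0,0.009],"jaw":1},{"delta_rot":[0,0,0],"linear":[0,0,0.009],"jaw":1},{"delta_rot":[0,0,0],"linear":[0,0,0.009],"jaw":1},{"delta_rot":[0,0,0],"linear":[0,0,0.009],"jaw":1},{"delta_rot":[0,0,0],"linear":[0,0,0.009],"jaw":1},{"delta_rot":[0,0,0],"linear":[0,0,0.009],"jaw":1}]'
python3 - <<'E'
from port import *
for i in range(6): eyes.snapshot("scene")
o=env.get_obs();P=pose("wrist",o);p,D=eyes.snapshot("wrist");print(o["tcp_pos"],o["tcp_rot"],o["contact_force"],np.abs(o["qvel"]).max())
b=cv2.resize(p[130:330,180:340],(480,600),interpolation=cv2.INTER_CUBIC);cv2.imwrite("pics/c8.png",b)
E
```

```text
t: 21.5
tcp_pos: [0.6292, 0.0359, 0.1395]
tcp_rot: [-3.142, -0.0, 0.172]
contact_force: [-2.0, -0.4, 3.8]
opening: 0.0273
finger_force: 60.0
[0.62917472 0.03591615 0.13947948] [-3.14155816e+00 -1.26828707e-04  1.72456662e-01] [-0.92592657  0.19999013  3.69927249] 0.0022163035656768476
```

View pics/c8.png

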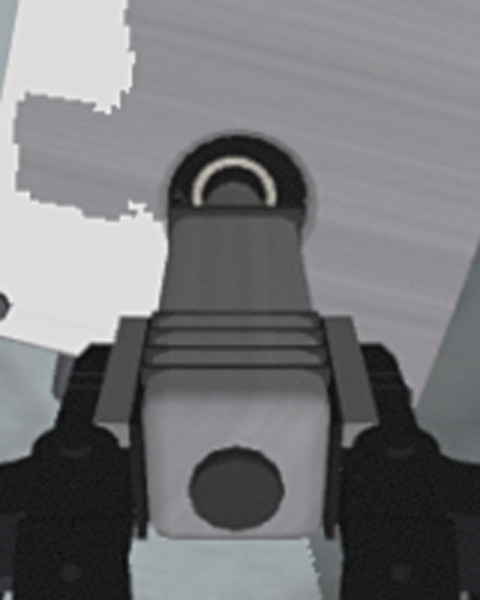

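The foot sits centred inside the ring, clear of the rim, with the gauge upright. The push is about 5.6 N, or roughly 6 mm of stroke. Handing in.

```bash
python3 -c "
from rig import env
print(env.sign_off())"
```

```text
the job is handed in; nothing more can be done
None
```

I handed the job in with the heel flat in its pocket, the drawer shut, and the gripper holding the gauge upright on the ring at about half stroke (roughly 6 mm, 5.6 N); the sign-off returned no verdict.

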